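# Take the masked part's cassette out of the lamp station

### The arm

A 6-joint arm with a two-finger parallel gripper is mounted at the origin on the work surface. World frame = base frame: x ahead of the robot, y to its left, z up, the work surface at z = 0. Lengths are in m, angles in rad, forces in N, time in s.
With the tool pointing down it reaches from about 0.325 to 0.925 m from the base axis. Payload 3.1 kg.
Tool frame: the origin (TCP) lies midway between the tips of the shut fingers; the grasp point (between the pads) lies 19 mm behind it; z points along the fingers, y is the direction in which the jaws open and shut (so a half turn about z gives the same grasp; the last joint's range is limited). The gripper opens to 85 mm and grips with 20 to 120 N. Pads are 22 mm wide; open, the fingers measure 114 mm over their backs; the gripper's body (76 mm by 85 mm) begins 54 mm behind the grasp point. The pads swing forward as they close: fully open they stand 13 mm farther back than shut.
Start: joints at [-1.422, 0.217, 1.613, -0, 1.311, -0.112], TCP at [0.161, -0.604, 0.207] pointing down, gripper open.
Joint ranges: [-2.75, 2.75], [-0.78, 2.1], [0.31, 2.55], [-1.13, 4.27], [0.13, 2.63], [-2.58, 2.58]. Speed limits (rad/s): [2.79, 2.79, 3.14, 3.14, 3.14, 3.14].

### API

Orientations are given as a 3x3 rotation matrix whose columns are the frame's x, y, z axes.
In Python, from rig import status, snapshot, camera_info, arm gives the robot as it stands.
- The arm moves only by the tool arm_command, never from a script. Its argument "moves" is a list of rows, each a list of 5 numbers: the gripper's target within -1 to 1 (fully open at 1, half-way at 0, shut at -1), then the shift along the world's x, y, z in m, then the turn about the world's z in rad. A call has 1 to 12 rows; each row is the pose to reach, as a shift and turn from the pose measured when the call began; what a row does not reach only later rows make up. A row lasts 1/10 s, in which the tool goes at most 50 mm and 8.59 degrees, less where a joint would pass 70% of its speed; a pose out of reach is approached as far as the arm can. A call with a gripper value outside its range is refused whole. The fingers move at their own pace and stop on an object; the grip force is fixed at half the most. Time passes only in rows, so rows that repeat a pose let the fingers close. It gives the time, the measured TCP pose, the force and the opening at its end, in the units of the state.
- status.state(): the state, without advancing time (a new reading comes with each control period).
- snapshot(name): name is "side" or "top" or "wrist"; returns (picture, depth): 400x640x3 uint8, red, green, blue; 400x640 float32, m along the optical axis (not along the pixel's ray), 0 where there is no reading.
- camera_info(name): a dict with "K" (3x3 intrinsics, pixels), "R" (3x3) and "t" (3): a world point X has camera coordinates R X + t; the wrist camera has in their place "T_tool_cam" (4x4, takes a point from camera to tool coordinates, whose origin is the TCP and whose axes are the flange's). Camera axes: x right, y down, z forward; pixel columns grow to the right and rows downward; lengths in m; the calibration is good to about 2 mm. A picture is of the moment at which its call begins: read the wrist's pose just before it. camera_info takes no time and is no camera call.
- arm.hand_in(): hands the job in, once; it reports no verdict.
The state is a dict: "time": time; "q": joint angles; "qvel": joint speeds; "tau": joint torques, N m; "eef_pos": TCP position; "orientation": TCP orientation; "force": force on the tool from outside, world axes, zero at the start; "wrist_torque": the same for the moment, N m; "finger_gap": finger opening in m.
Only numpy, scipy, OpenCV 4.12 (cv2) and the standard library are available. Lean on these libraries where they do the work, as an engineer would, in place of code of your own. Each camera call takes 0.05 s, during which the arm holds its last target.

### The job

The masked clear part is done under the drying lamp: push its carrier along the rail (it has an upright post for this on the robot's side), out from under the lamp head, until it drops into the lift-out notch and stays there. Then pinch the two side catches of the part's cassette together, lift the cassette out of the carrier, and finish while still holding it by the pinched catches, level, about 10 cm above its seat; do not touch the clear part or disturb the other things on the bench.

Things in the scene. Friction and masses are not known exactly. Their poses are not given: they have to be found in the camera images.
- station: lamp station, fixed on the bench: aluminium base plate 112 x 400 x 12 mm with two guide rods, the rail running along its y axis. Origin on the bench (plate's underside) on the rail's centre line, z up; the plate spans x -56 to 56, y -215 to 185 mm. Along y the lamp place is at -100 mm, the lift-out place at +80 mm.
- lamp (a point): middle of the underside of the grey lamp head that hangs over the lamp place, 146 mm above the bench; axes as the station's. The head measures 94 x 140 x 49 mm (x, y, z, upwards from here) and hangs from a column 44 x 26 mm (x, y), 200 mm tall, at the rail's -y end (84 mm from here in y, 2 mm in x).
- carrier (a joint): position of the carrier along the rail in m, growing along the station's +y: 0 in the notch under the lamp (the start), 0.180 in the lift-out notch, hard stop at 0.210. Rail friction about 1 N; leaving a notch takes about 5 N; a spring plunger pulls the carrier into the middle of a notch once it is within about 3 mm of it.
- seat (a point): middle of the carrier's deck, 46 mm above the bench, where the cassette's underside rests; moves with the carrier, axes as the station's. The grey carrier is 78 x 106 mm (x, y). Walls 12 mm high locate the cassette's ends; at 36 to 39 mm on each x side a steel keeper, 30 mm long, stands 15.5 mm above the deck, and the catches hook under these.
- push_post (a point): middle of the top of the carrier's black push post, 98 mm above the bench; moves with the carrier, axes as the station's. The post stands upright 130 mm to the -x side (robot's side) of the seat, in front of the lamp head, on a flat arm 18 mm wide whose top is 45 mm above the bench; shank 16 mm across, from 88 mm up a round head 22 mm across.
- cassette: the cassette with the masked part, loose, about 0.18 kg: white plastic tray 52 x 90 x 26 mm (x, y, z) clipped to the carrier by a grey ribbed catch on each x side. Origin at the centre of its underside, z up, y along the rail, x across it.
- catch_mid (a point): point on the cassette midway between its two catch pads, 45 mm above its underside; axes as the cassette's. The pads are upright plates 28 mm wide (along y) and 22 mm high (34 to 56 mm above the underside), standing free above the tray; their outer faces are 62 mm apart along x at rest, 52 mm apart pressed home. Legs run down from them to the hooks.
- catch_near (a joint): travel of the catch on the cassette's -x side: 0 sprung out, 0.005 m pressed home inwards. Spring 2.5 N at rest, 5 N pressed home. Its hook clears the keeper from about 0.003 to 0.004 m; both must be clear to lift.
- catch_far (a joint): the same for the catch on the cassette's +x side.
- dish: the freshly coated clear octagonal part, 34 mm across, 9 mm high, rim masked with tape, fixed in the cassette's middle; it ends 14 mm above the cassette's underside, lower than the catch pads. Origin as the cassette's. Not to be touched.
- spare_cassette: bystander: empty spare cassette of the same shape standing on the bench left of the station (no part in it). Origin at the centre of its underside.
- tape_roll: bystander: roll of masking tape lying flat, 76 mm across, 18 mm high. Origin at the centre of its underside.
- paint_jar: bystander: small paint jar with black lid, 42 mm across, 48 mm high. Origin at the centre of its underside.
- thinner_jar: bystander: glass jar with white lid, 52 mm across, 62 mm high. Origin at the centre of its underside.
- mixing_cup: bystander: steel cup, 38 mm across, 30 mm high. Origin at the centre of its underside.
- spare_dish: bystander: bare clear octagonal part lying on the bench, 34 mm across, 7 mm high. Origin at the centre of its underside.
- knife: bystander: hobby knife lying flat, 127 mm long, 9 mm thick. Origin at the middle of its handle on the bench.
- tweezers: bystander: steel tweezers lying flat, 140 mm long, 7 mm high. Origin on the bench near their middle.

How it is judged:
On the way:
1. the carrier rests in the lift-out notch with the cassette still clipped in it (value of joint carrier between 0.177 and 0.183 m and velocity of joint carrier between -0.01 and 0.01 m/s and distance between cassette and seat below 0.006 m), for 0.3 s.
At the end, for the whole second after the job is handed in: carrier within 4 mm of 0.180; cassette held by its two pinched catches (each in at least 3.5 mm, grip over 2 N), its underside 60 to 150 mm above the seat and within 50 mm of it sideways, tilted under 0.26 rad, at rest, touching nothing of the station (value of joint carrier between 0.176 and 0.184 m and z of cassette in the frame of seat between 0.06 and 0.15 m and horizontal distance between cassette and seat below 0.05 m and angle between cassette's own z axis and vertical below 0.26 rad and value of joint each of catch_near, catch_far above 0.0035 m and contact force between the fingers and cassette above 2 N and contact force between cassette and station below 0.1 N and linear speed of cassette below 0.03 m/s and angular speed of cassette below 0.3 rad/s); the arm keeps its last pose, push and grip.
It fails at once if the coated clear part is touched (contact force between any of the fingers, the arm and dish above 0.3 N).
It fails at once if another thing on the bench is moved by more than 20 mm (distance of any of spare_cassette, tape_roll, paint_jar, thinner_jar, mixing_cup, spare_dish, knife, tweezers from where it was at the start of the episode above 0.02 m).
It also fails if it takes over 54 s, if anything falls off the work surface, if the arm or the gripper's body presses on something with over 40 N, if the wrist force passes 120 N, or if a joint passes its speed limit or range.

## Working session

There is one attempt and no reset: what is moved stays moved. The work goes in short steps, Python scripts to look and compute and a tool call to move; the robot and the scene stay as the last step left them, time stands still between calls to the robot, and variables do not carry over. Pictures are saved under pics/ and viewed, and the job is handed in when it is done.

Besides the shell and the picture viewer there is one more tool, called after "Emit:" as name(argument=value, ...) on one line, values as JSON. arm_command: Moves the arm, as the interface text tells. Its arguments: {"type":"object","properties":{"moves":{"type":"array","items":{"type":"array","items":{"type":"number"}}}},"required":["moves"]}

```bash
mkdir -p pics; ls
cat > h.py <<'E'
import numpy as np,cv2
from rig import status,snapshot,camera_info,arm
def save(n,im): cv2.imwrite('pics/'+n+'.png',im[:,:,::-1])
def pts(name,depth,st=None):
    c=camera_info(name);K=np.array(c['K']);v,u=np.mgrid[:depth.shape[0],:depth.shape[1]]
    P=np.stack([(u-K[0,2])/K[0,0]*depth,(v-K[1,2])/K[1,1]*depth,depth],-1)
    if name=='wrist':
        T=np.array(c['T_tool_cam']);P=P@T[:3,:3].T+T[:3,3]
        return P@np.array(st['orientation']).T+np.array(st['eef_pos'])
    return (P-np.array(c['t']))@np.array(c['R'])
E
python3 - <<'E'
from h import *
np.set_printoptions(precision=4,suppress=True)
s=status.state();print(s['time'],s['eef_pos'],s['orientation'],s['finger_gap'])
for n in ['top','side']:
    im,d=snapshot(n);save(n+'0',im);np.savez('pics/'+n+'0.npz',im=im,P=pts(n,d),d=d)
    print(n,camera_info(n))
E
```

```text
pics
0.0 [ 0.1611 -0.603   0.206 ] [[ 0.9662  0.2579 -0.0003]
 [ 0.2579 -0.9662  0.0024]
 [ 0.0003 -0.0024 -1.    ]] 0.0854193674511759
top {'K': array([[404.5291,   0.    , 324.6663],
       [  0.    , 404.5291, 195.2982],
       [  0.    ,   0.    ,   1.    ]]), 'R': array([[ 0.0203, -0.9985,  0.0503],
       [-0.9948, -0.0252, -0.0992],
       [ 0.1003, -0.048 , -0.9938]]), 't': array([0.076 , 0.5917, 0.8304])}
side {'K': array([[430.031 ,   0.    , 326.8665],
       [  0.    , 430.031 , 202.2663],
       [  0.    ,   0.    ,   1.    ]]), 'R': array([[-0.8945, -0.4471,  0.0011],
       [-0.2755,  0.5491, -0.789 ],
       [ 0.3522, -0.7061, -0.6143]]), 't': array([0.571 , 0.1827, 0.8599])}
```

View pics/top0.png

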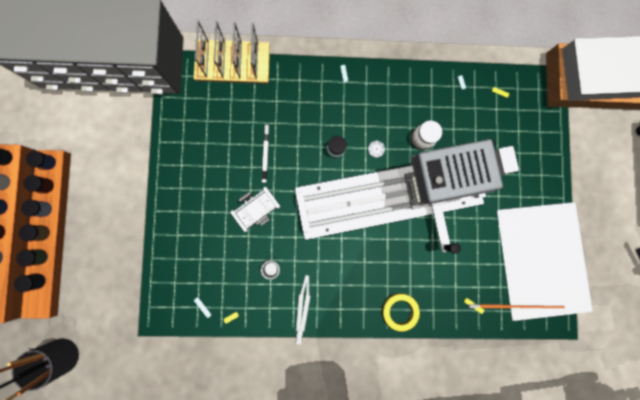

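View pics/side0.png

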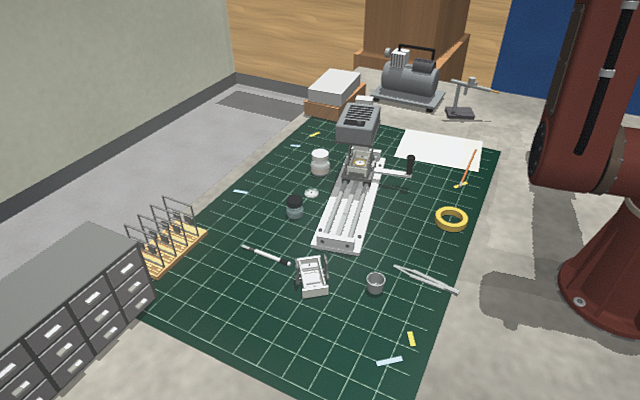

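Run:
```python
from h import *
np.set_printoptions(precision=4,suppress=True)
for n,boxes in (('top',dict(post=(436,236,466,258),lamp=(400,130,510,215),plate=(290,150,440,245))),('side',dict(post=(400,150,420,180),plate=(305,140,400,255)))):
    z=np.load(f'pics/{n}0.npz');im=z['im'].astype(int);P=z['P']
    for k,(a,b,c,d) in boxes.items():
        p=P[b:d,a:c].reshape(-1,3);i=im[b:d,a:c].reshape(-1,3)
        if k=='post': m=(i.max(1)<70)&(p[:,2]>.085)&(p[:,2]<.11)
        if k=='lamp': m=(p[:,2]>.185)&(p[:,2]<.205)
        if k=='plate': m=(p[:,2]>.004)&(p[:,2]<.019)&(i.min(1)>150)
        q=p[m]
        if len(q)==0: print(n,k,'none',p[:,2].max());continue
        r=cv2.minAreaRect((q[:,:2]*1000).astype(np.float32));print(n,k,len(q),q.mean(0),np.median(q[:,2]),r,'\n',cv2.boxPoints(r))
        if k=='post':
            print((q.min(0)+q.max(0))/2,q.min(0),q.max(0))
```

```text
top post 99 [ 0.486  -0.1627  0.0978] 0.09802811929550101 ((485.7521057128906, -163.13429260253906), (19.957883834838867, 20.091323852539062), 52.50585174560547) 
 [[ 471.7077 -164.9371]
 [ 487.6485 -177.1663]
 [ 499.7965 -161.3314]
 [ 483.8557 -149.1022]]
[ 0.4857 -0.1641  0.0964] [ 0.4758 -0.1748  0.0911] [ 0.4956 -0.1534  0.1017]
top lamp 4174 [ 0.6239 -0.1433  0.1942] 0.19395292533026667 ((625.94775390625, -150.50985717773438), (90.0301513671875, 158.56028747558594), 12.4003267288208) 
 [[ 564.9582  -82.7458]
 [ 599.0075 -237.6071]
 [ 686.9373 -218.2739]
 [ 652.888   -63.4127]]
top plate 3877 [0.5786 0.0145 0.0126] 0.012657639881507917 ((607.493896484375, 8.655548095703125), (163.927490234375, 284.50762939453125), 12.414016723632812) 
 [[ 496.8655  129.9633]
 [ 558.0274 -147.8924]
 [ 718.1223 -112.6523]
 [ 656.9604  165.2035]]
side post 45 [ 0.4823 -0.159   0.0936] 0.09493599489541509 ((482.9571838378906, -160.56080627441406), (19.383785247802734, 16.161148071289062), 69.55760192871094) 
 [[ 472.0005 -166.8201]
 [ 487.1438 -172.4646]
 [ 493.9139 -154.3015]
 [ 478.7705 -148.657 ]]
[ 0.4824 -0.1604  0.0921] [ 0.4738 -0.1702  0.0861] [ 0.491  -0.1506  0.0982]
side plate 1938 [0.5751 0.0004 0.0104] 0.01045471508288812 ((625.5603637695312, -44.993133544921875), (179.94009399414062, 405.4060363769531), 12.395170211791992) 
 [[ 494.1767  133.6726]
 [ 581.1983 -262.2836]
 [ 756.944  -223.6589]
 [ 669.9224  172.2973]]
```

Run:
```python
from h import *
np.set_printoptions(precision=4,suppress=True)
z=np.load('pics/top0.npz');im=z['im'];P=z['P'];i=im.astype(int)
c=camera_info('top');K,R,t=c['K'],c['R'],c['t']
def ray(u,v,h):
    d=R.T@np.array([(u-K[0,2])/K[0,0],(v-K[1,2])/K[1,1],1]);o=-R.T@t
    return (o+d*(h-o[2])/d[2])
# plate: white vs green; boundary by not-green
ng=((i[:,:,1]-i[:,:,0])<25)&(i.min(2)>90)
# near edge: for columns 315..425 lowest ng
g=cv2.GaussianBlur(im,(3,3),0).astype(float).mean(2)
def edge_sub(line):
    d=np.abs(np.diff(line));k=d.argmax();a=max(k-2,0);w=d[a:k+3];return a+(w*np.arange(len(w))).sum()/w.sum()+.5
A=[];
for u in range(315,425,5):
    v=205+edge_sub(g[205:250,u]);A.append(ray(u,v,.012)[:2])
A=np.array(A);vx,vy,x0,y0=cv2.fitLine((A*1e3).astype(np.float32),cv2.DIST_HUBER,0,.01,.01).ravel();print('near',vx,vy,x0,y0,np.degrees(np.arctan2(-vx,vy)))
B=[]
for u in range(310,350,4):
    v=155+edge_sub(g[155:200,u]);B.append(ray(u,v,.012)[:2])
print('far',np.array(B))
C=[]
for v in range(196,232,4):
    u=285+edge_sub(g[v,285:320]);C.append(ray(u,v,.012)[:2])
print('end',np.array(C))
cc,ss=np.cos(np.radians(12.4)),np.sin(np.radians(12.4));ex=np.array([cc,ss]);ey=np.array([-ss,cc])
for n,X in (('A',A),('B',np.array(B)),('C',np.array(C))): print(n,(X@ex*1e3).round(1),(X@ey*1e3).round(1))
L=P[130:215,400:510].reshape(-1,3);L=L[(L[:,2]>.190)&(L[:,2]<.198)]
for e in (ex,ey): print(np.percentile(L[:,:2]@e,[0,1,5,95,99,100]))
cv2.imwrite('pics/crop.png',cv2.resize(im[130:270,280:520,::-1],None,fx=3.3,fy=3.3,interpolation=cv2.INTER_CUBIC))
```

```text
near 0.21369004 -0.97690153 521.06903 17.369263 -167.6613
far [[0.6142 0.1209]
 [0.6163 0.1123]
 [0.6186 0.1037]
 [0.6205 0.0951]
 [0.6217 0.0865]
 [0.6238 0.0778]
 [0.6259 0.0691]
 [0.6282 0.0605]
 [0.6292 0.0518]
 [0.6313 0.0431]]
end [[0.5883 0.1507]
 [0.5797 0.1491]
 [0.5711 0.1469]
 [0.5625 0.1449]
 [0.554  0.1427]
 [0.5455 0.141 ]
 [0.5369 0.1392]
 [0.5284 0.1376]
 [0.5199 0.1358]]
A [511.9 513.2 513.3 513.2 512.6 513.1 512.6 512.6 512.6 512.6 513.1 512.6
 512.6 512.5 512.6 513.  512.6 512.5 512.5 513.2 512.5 511.8] [  -2.4  -13.6  -24.5  -35.4  -46.2  -57.3  -68.2  -79.2  -90.2 -101.2
 -112.4 -123.4 -134.5 -145.6 -156.7 -168.  -179.1 -190.2 -201.4 -212.8
 -223.9 -235. ]
B [625.9 626.  626.5 626.4 625.8 625.9 626.2 626.5 625.7 625.9] [-13.8 -22.6 -31.5 -40.4 -49.1 -58.  -66.9 -75.8 -84.5 -93.5]
C [606.9 598.2 589.3 580.5 571.7 563.  554.3 545.6 537. ] [20.9 21.1 20.8 20.7 20.4 20.6 20.6 20.9 20.9]
[0.534  0.5356 0.5391 0.6183 0.6222 0.6237]
[-0.3483 -0.3416 -0.3314 -0.2088 -0.204  -0.2021]
```

View pics/crop.png

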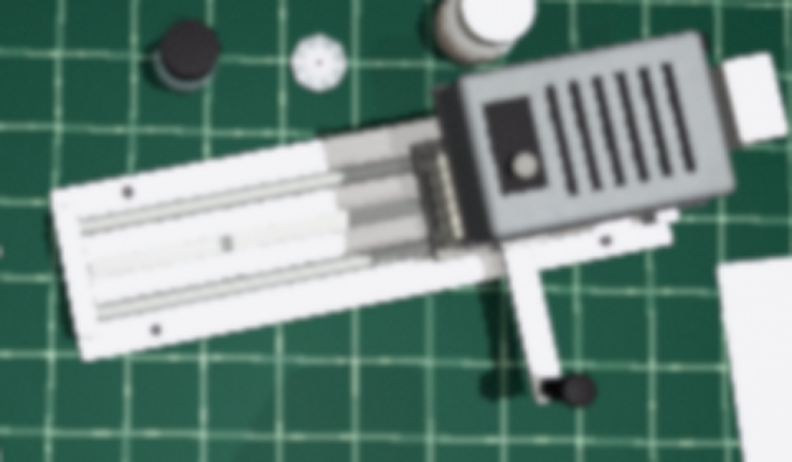

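Emit:
arm_command(moves=[[-0.3, 0.3246, 0.439, 0, -0.045], [-0.3, 0.3246, 0.439, 0, -0.045], [-0.3, 0.3246, 0.439, 0, -0.045], [-0.3, 0.3246, 0.439, 0, -0.045], [-0.3, 0.3246, 0.439, 0, -0.045], [-0.3, 0.3246, 0.439, 0, -0.045], [-0.3, 0.3246, 0.439, 0, -0.045], [-0.3, 0.3246, 0.439, 0, -0.045], [-0.3, 0.3246, 0.439, 0, -0.045], [-0.3, 0.3246, 0.439, 0, -0.045], [-0.3, 0.3246, 0.439, 0, -0.045], [-0.3, 0.3246, 0.439, 0, -0.045]])

```text
time: 1.3
eef_pos: [0.4878, -0.1593, 0.2058]
orientation: [[0.975, 0.221, 0.001], [0.221, -0.975, 0.005], [0.002, -0.004, -1.0]]
force: [-0.9, -0.5, 0.2]
finger_gap: 0.0297
```

Emit:
arm_command(moves=[[-0.3, -0.002, -0.0047, 0, -0.007], [-0.3, -0.002, -0.0047, 0, -0.007]])

```text
time: 1.5
eef_pos: [0.485, -0.1646, 0.2053]
orientation: [[0.977, 0.213, -0.001], [0.213, -0.977, 0.005], [0.0, -0.005, -1.0]]
force: [-0.2, 0.0, 0.9]
finger_gap: 0.0298
```

```bash
cat > w.py <<'E'
from h import *
import sys
s=status.state();im,d=snapshot('wrist');save(sys.argv[1],im);np.savez('pics/'+sys.argv[1]+'.npz',im=im,P=pts('wrist',d,s))
print(s['time'],s['eef_pos'],s['orientation'],s['force'])
E
python3 w.py w1
```

```text
1.5 [ 0.48500304 -0.16456778  0.20528233] [[ 9.76971785e-01  2.13367394e-01 -6.96792970e-04]
 [ 2.13368329e-01 -9.76961136e-01  4.57105909e-03]
 [ 2.94575314e-04 -4.61446931e-03 -9.99989310e-01]] [-0.17486377  0.00920729  0.85544504]
```

View pics/w1.png

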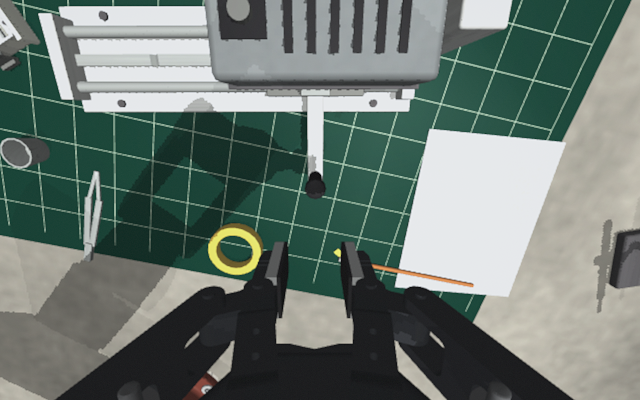

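Run:
```python
from h import *
z=np.load('pics/w1.npz');P=z['P'][165:205,295:335].reshape(-1,3);q=P[(P[:,2]>.090)&(P[:,2]<.11)]
print(len(q),q.mean(0),q.min(0),q.max(0),cv2.minEnclosingCircle((q[:,:2]*1e3).astype(np.float32)))
```

```text
346 [ 0.48750341 -0.16566006  0.09950778] [ 0.47643882 -0.17664286  0.09336324] [ 0.49704442 -0.15528824  0.10181335] ((486.44757080078125, -165.9687957763672), 10.892623901367188)
```

Emit:
arm_command(moves=[[-0.3, 0.0007, 0.0005, -0.05, 0], [-0.3, 0.0007, 0.0005, -0.09, 0], [-0.3, 0.0007, 0.0005, -0.09, 0]])

```text
time: 1.85
eef_pos: [0.4794, -0.1632, 0.1091]
orientation: [[0.978, 0.21, -0.013], [0.21, -0.978, 0.011], [-0.01, -0.013, -1.0]]
force: [-1.1, 0.4, -0.0]
finger_gap: 0.0301
```

Emit:
arm_command(moves=[[-0.3, 0.006, -0.001, 0.005, 0.0], [-0.3, 0.006, -0.001, 0.005, 0.0]])

```text
time: 2.05
eef_pos: [0.4872, -0.166, 0.1166]
orientation: [[0.978, 0.208, -0.009], [0.208, -0.978, 0.009], [-0.007, -0.011, -1.0]]
force: [-0.4, 0.2, 0.1]
finger_gap: 0.0296
```

Emit:
arm_command(moves=[[-0.3, -0.001, 0.001, -0.02, 0.003], [-0.3, -0.001, 0.001, -0.04, 0.003], [-0.3, -0.001, 0.001, -0.055, 0.003], [-0.3, -0.001, 0.001, -0.055, 0.003]])

```text
time: 2.45
eef_pos: [0.4863, -0.1653, 0.0621]
orientation: [[0.977, 0.211, -0.01], [0.211, -0.977, 0.009], [-0.007, -0.011, -1.0]]
force: [0.3, 0.2, 0.6]
finger_gap: 0.03
```

```bash
python3 w.py w2
```

```text
2.45 [ 0.48634902 -0.16526952  0.06208098] [[ 0.97749504  0.21074387 -0.00951174]
 [ 0.21082698 -0.9774839   0.00878732]
 [-0.0074457  -0.01059489 -0.99991615]] [0.3368392  0.16278929 0.59099637]
```

View pics/w2.png

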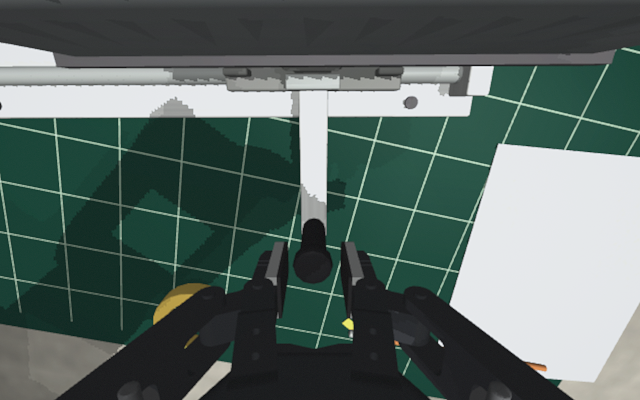

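Emit:
arm_command(moves=[[-0.3, -0.001, 0.005, 0, 0], [-0.3, -0.0024, 0.011, 0, 0], [-0.3, -0.0053, 0.0244, 0, 0], [-0.3, -0.0086, 0.0391, 0, 0], [-0.3, -0.0118, 0.0537, 0, 0], [-0.3, -0.015, 0.0684, 0, 0], [-0.3, -0.0182, 0.083, 0, 0], [-0.3, -0.0214, 0.0977, 0, 0], [-0.3, -0.0246, 0.1124, 0, 0], [-0.3, -0.0278, 0.127, 0, 0], [-0.3, -0.031, 0.1417, 0, 0], [-0.3, -0.0332, 0.1514, 0, 0]])

```text
time: 3.7
eef_pos: [0.4562, -0.0147, 0.0655]
orientation: [[0.977, 0.212, -0.002], [0.212, -0.977, 0.005], [-0.001, -0.005, -1.0]]
force: [0.6, -4.5, 3.1]
finger_gap: 0.03
```

```bash
python3 w.py w3
```

```text
3.7 [ 0.45619264 -0.0146928   0.06547231] [[ 0.97718971  0.21235476 -0.002393  ]
 [ 0.21236414 -0.97717883  0.00479611]
 [-0.00131992 -0.0051949  -0.99998564]] [ 0.60274144 -4.54456125  3.13115574]
```

View pics/w3.png

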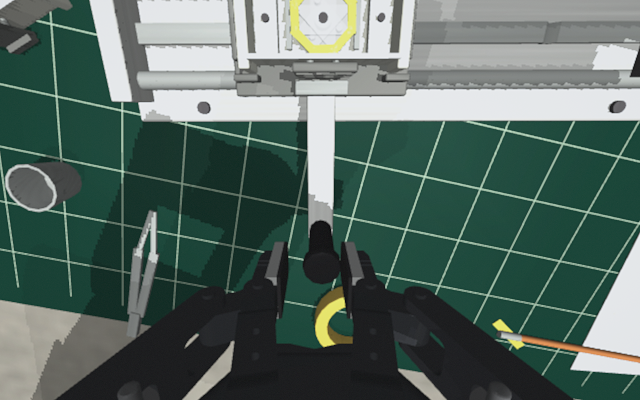

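```bash
cat > car.py <<'E'
from h import *
import sys
im,d=snapshot('top');save(sys.argv[1],im);P=pts('top',d);np.savez('pics/'+sys.argv[1]+'.npz',im=im,P=P)
a=np.radians(12.36);ex=np.array([np.cos(a),np.sin(a)]);ey=np.array([-ex[1],ex[0]])
S=np.stack([P[...,:2]@ex-.5694,P[...,:2]@ey+.1642,P[...,2]],-1)
m=(np.abs(S[...,2]-.045)<.005)&(S[...,0]>-.115)&(S[...,0]<-.045)&(abs(S[...,1])<.2)
y=S[m][:,1];print('arm',len(y),y.min(),y.max(),'carrier', np.median(y)+.1,(y.min()+y.max())/2+.1)
m=(S[...,2]>.04)&(S[...,2]<.12)&(abs(S[...,0])<.045)&(S[...,1]<.17)&(S[...,1]>-.02)
y=S[m][:,1];x=S[m][:,0];print('carr body y',np.percentile(y,[0,1,50,99,100]),'x',np.percentile(x,[0,1,50,99,100]))
E
python3 car.py t1
```

```text
arm 287 0.042865426107399504 0.0609238167300913 carrier 0.15232661871874162 0.1518946214187454
carr body y [-0.00078588  0.00158745  0.05537241  0.10426183  0.10506816] x [-0.04487863 -0.04073758 -0.00187056  0.03764992  0.0384757 ]
```

View pics/t1.png

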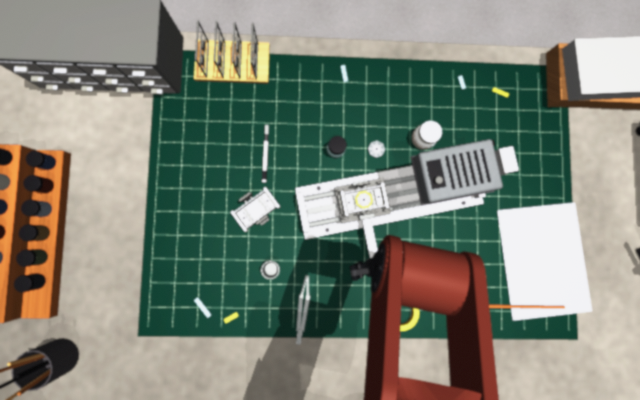

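Emit:
arm_command(moves=[[-0.3, -0.0015, 0.0059, -0.001, 0], [-0.3, -0.003, 0.0117, -0.001, 0], [-0.3, -0.004, 0.0176, -0.001, 0], [-0.3, -0.0052, 0.022, -0.001, 0], [-0.3, -0.0052, 0.0245, -0.001, 0], [-0.3, -0.0052, 0.0245, -0.001, 0]])

```text
time: 4.4
eef_pos: [0.4483, 0.0127, 0.0625]
orientation: [[0.977, 0.212, -0.008], [0.212, -0.977, 0.011], [-0.006, -0.012, -1.0]]
force: [-0.2, -0.4, 0.0]
finger_gap: 0.0298
```

```bash
python3 car.py t2
```

```text
arm 214 0.06904230419142202 0.08682537568920254 carrier 0.17919222227171622 0.17793383994031228
carr body y [0.02437579 0.02743509 0.08070668 0.13025005 0.1308663 ] x [-0.04494171 -0.04072325 -0.00173283  0.03765293  0.03874653]
```

```bash
python3 w.py w4
```

```text
4.45 [0.44814473 0.01257532 0.06240583] [[ 0.97731893  0.21160871 -0.00833496]
 [ 0.21169156 -0.97727712  0.01077539]
 [-0.0058654  -0.01229544 -0.99990721]] [-0.03238308  0.79552938 -0.01509255]
```

View pics/w4.png

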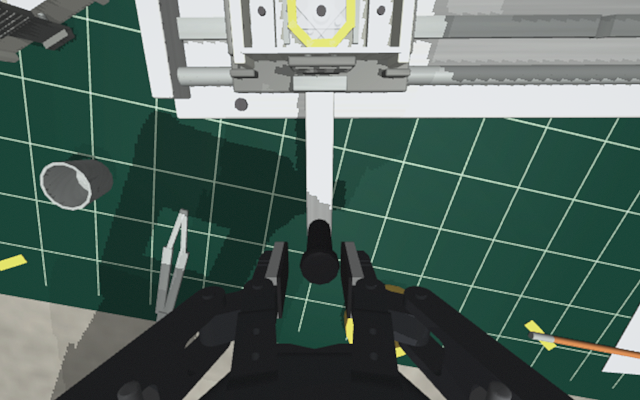

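Emit:
arm_command(moves=[[-0.3, -0.0003, 0.001, 0, 0], [-0.3, -0.0005, 0.0025, 0, 0], [-0.3, -0.0005, 0.0025, 0, 0], [-0.3, -0.0005, 0.0025, 0, 0]])

```text
time: 4.9
eef_pos: [0.4475, 0.015, 0.0623]
orientation: [[0.977, 0.212, -0.009], [0.212, -0.977, 0.011], [-0.006, -0.012, -1.0]]
force: [-0.6, 0.4, -0.5]
finger_gap: 0.0297
```

```bash
python3 w.py w5; python3 car.py t3
```

```text
4.9 [0.4474947  0.01500831 0.06226225] [[ 0.9773132   0.21162279 -0.00864354]
 [ 0.21170903 -0.97727406  0.01071   ]
 [-0.00618063 -0.01229694 -0.99990529]] [-0.57155987  0.41220236 -0.48249834]
arm 206 0.07101593311139137 0.08909874141273669 carrier 0.1810274534845546 0.18005733726206402
carr body y [0.0269574  0.02962931 0.08273789 0.13201206 0.13286679] x [-0.04495204 -0.04074027 -0.00155648  0.0376647   0.03863837]
```

View pics/w5.png

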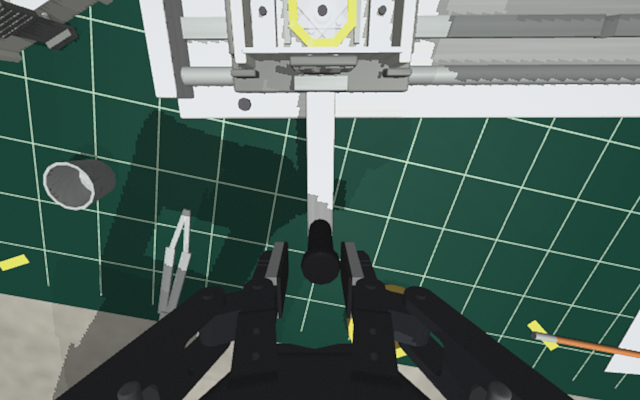

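Emit:
arm_command(moves=[[-0.3, 0.0009, -0.004, 0, 0], [-0.3, 0.0009, -0.004, 0, 0], [-0.3, 0.0009, -0.004, 0, 0]])

```text
time: 5.3
eef_pos: [0.4486, 0.0107, 0.0624]
orientation: [[0.977, 0.211, -0.008], [0.211, -0.977, 0.011], [-0.006, -0.012, -1.0]]
force: [0.2, 0.5, 0.4]
finger_gap: 0.0298
```

```bash
python3 w.py w6; python3 car.py t4
```

```text
5.3 [0.44862628 0.01072016 0.06241163] [[ 0.97742222  0.21113361 -0.00827112]
 [ 0.21121492 -0.97738169  0.01064363]
 [-0.00583681 -0.01215031 -0.99990915]] [0.19409697 0.54251679 0.41315229]
arm 245 0.07093450063777197 0.08904789929704639 carrier 0.18126714434719327 0.1799911999674092
carr body y [0.02704355 0.02978413 0.08276727 0.13215467 0.13295392] x [-0.04495708 -0.04072747 -0.00166726  0.03770306  0.03870734]
```

View pics/w6.png

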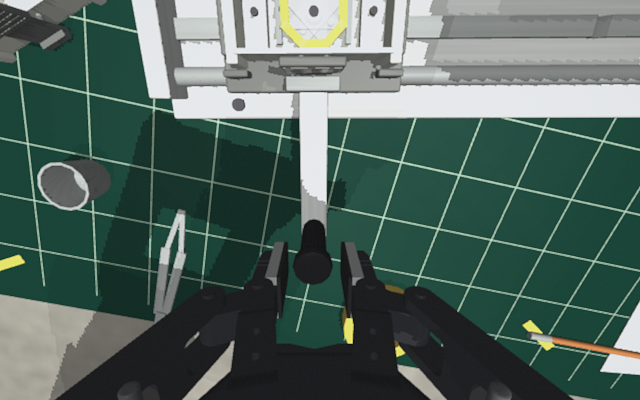

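Emit:
arm_command(moves=[[-0.3, 0, 0, 0.05, 0], [-0.3, 0, 0, 0.1, 0], [-0.3, 0, 0, 0.14, 0], [-0.3, 0, 0, 0.16, 0.0], [-0.3, 0, 0, 0.16, 0.0]])

```text
time: 5.9
eef_pos: [0.4515, 0.0105, 0.2268]
orientation: [[0.977, 0.212, 0.001], [0.212, -0.977, 0.009], [0.003, -0.009, -1.0]]
force: [1.1, 0.6, -0.2]
finger_gap: 0.03
```

Emit:
arm_command(moves=[[0, 0.02, 0.005, 0, 0.15], [0.5, 0.05, 0.01, 0, 0.3], [1, 0.09, 0.02, 0, 0.45], [1, 0.1256, 0.029, 0, 0.6], [1, 0.1256, 0.029, 0, 0.75], [1, 0.1256, 0.029, 0, 0.9], [1, 0.1256, 0.029, 0, 1.05], [1, 0.1256, 0.029, 0, 1.2], [1, 0.1256, 0.029, 0, 1.35], [1, 0.1256, 0.029, 0, 1.5], [1, 0.1256, 0.029, 0, 1.57], [1, 0.1256, 0.029, 0, 1.571]])

```text
time: 7.1
eef_pos: [0.5758, 0.0396, 0.2242]
orientation: [[-0.212, 0.977, -0.013], [0.977, 0.212, 0.001], [0.004, -0.013, -1.0]]
force: [-0.5, 0.1, -0.7]
finger_gap: 0.0851
```

```bash
python3 w.py w7; python3 car.py t5
```

```text
7.1 [0.57578856 0.03961373 0.22423566] [[-2.11599396e-01  9.77264543e-01 -1.34055672e-02]
 [ 9.77349683e-01  2.11629184e-01  8.27596306e-04]
 [ 3.64578976e-03 -1.29268079e-02 -9.99909799e-01]] [-0.54182107  0.08839699 -0.72776659]Traceback (most recent call last):
  File "car.py", line 7, in <module>
    y=S[m][:,1];print('arm',len(y),y.min(),y.max(),'carrier', np.median(y)+.1,(y.min()+y.max())/2+.1)
                                   ~~~~~^^
    return umr_minimum(a, axis, None, out, keepdims, initial, where)
ValueError: zero-size array to reduction operation minimum which has no identity
```

View pics/w7.png

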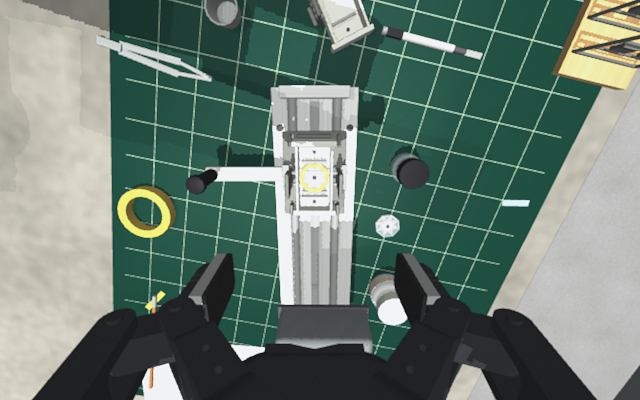

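```bash
cat > loc.py <<'E'
from h import *
import sys
z=np.load(f'pics/{sys.argv[1]}.npz');P=z['P'];im=z['im']
a=np.radians(12.36);ex=np.array([np.cos(a),np.sin(a)]);ey=np.array([-ex[1],ex[0]])
S=np.stack([P[...,:2]@ex-.5694,P[...,:2]@ey+.1642-.08,P[...,2]],-1)*1e3
m=(S[...,2]>85)&(S[...,2]<112)&(abs(S[...,0])<50)&(abs(S[...,1])<40)
for sg in (-1,1):
    q=S[m&(S[...,0]*sg>0)];print('pad',sg,len(q),np.percentile(q,[2,50,98],axis=0).round(1).tolist())
i=im.astype(int);y=(i[...,0]>150)&(i[...,1]>140)&(i[...,2]<.75*i[...,0])&(abs(S[...,0])<40)&(abs(S[...,1])<40)
q=S[y];print('yellow',len(q),(q.min(0)+q.max(0))/2,q.mean(0))
v,u=np.nonzero(m);print(u.min(),u.max(),v.min(),v.max())
m=(S[...,2]>38)&(abs(S[...,0])<60)&(abs(S[...,1])<80);q=S[m];print('car',np.percentile(q,[1,99],axis=0).round(1).tolist())
cv2.imwrite('pics/'+sys.argv[1]+'c.png',cv2.resize(im[110:240,240:400,::-1],None,fx=4.5,fy=4.5,interpolation=cv2.INTER_CUBIC))
E
python3 loc.py w7
```

```text
pad -1 158 [[-31.6, -14.7, 86.3], [-28.4, -0.1, 103.0], [-27.0, 12.4, 105.1]]
pad 1 148 [[26.9, -14.9, 86.2], [28.7, -0.8, 103.4], [31.5, 12.3, 105.2]]
yellow 252 [-1.31668779 -2.23884077 57.16494882] [-1.25880483 -1.86356634 61.35935626]
285 343 170 198
car [[-59.4, -41.0, 47.2], [58.2, 46.8, 347.3]]
```

View pics/w7c.png

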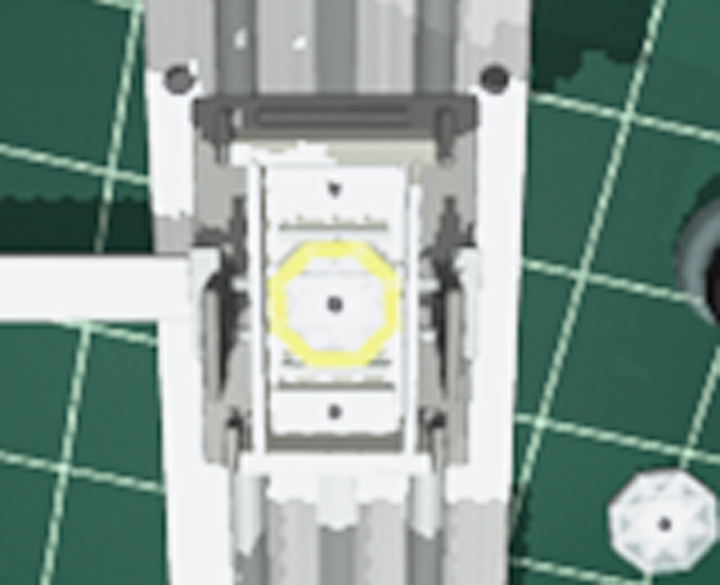

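Emit:
arm_command(moves=[[1, -0.0014, -0.001, -0.03, 0], [1, -0.0014, -0.001, -0.06, 0], [1, -0.0014, -0.001, -0.085, 0], [1, -0.0014, -0.001, -0.1, 0], [1, -0.0014, -0.001, -0.1, 0], [1, -0.0014, -0.001, -0.1, 0]])

```text
time: 7.8
eef_pos: [0.5751, 0.0385, 0.1254]
orientation: [[-0.21, 0.978, -0.012], [0.978, 0.21, 0.001], [0.003, -0.011, -1.0]]
force: [0.3, 0.5, -0.2]
finger_gap: 0.0857
```

```bash
python3 w.py w8; python3 loc.py w8
```

```text
7.8 [0.57514258 0.0385444  0.12535375] [[-2.09819190e-01  9.77667745e-01 -1.19033188e-02]
 [ 9.77734828e-01  2.09842859e-01  7.61562806e-04]
 [ 3.24238184e-03 -1.14784989e-02 -9.99928863e-01]] [ 0.28542191  0.54526467 -0.24080972]
pad -1 365 [[-31.7, -14.4, 85.6], [-28.1, 0.7, 102.9], [-27.1, 12.4, 105.2]]
pad 1 338 [[26.7, -14.2, 86.2], [28.1, 0.5, 103.1], [31.3, 12.4, 105.1]]
yellow 485 [-1.62706423 -2.65437637 57.16327567] [-1.18135585 -2.0076169  61.49155933]
270 356 196 238
car [[-59.5, -42.6, 47.0], [57.7, 79.4, 294.3]]
```

View pics/w8.png

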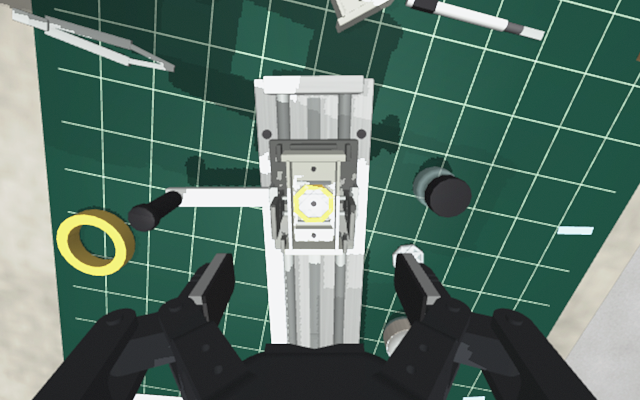

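Emit:
arm_command(moves=[[1, -0.0005, 0, -0.02, 0], [1, -0.0005, 0, -0.04, 0], [1, -0.0005, 0, -0.055, 0], [1, -0.0005, 0, -0.055, 0], [1, -0.0005, 0, -0.055, 0]])

```text
time: 8.35
eef_pos: [0.576, 0.0385, 0.072]
orientation: [[-0.21, 0.978, -0.009], [0.978, 0.21, 0.001], [0.002, -0.009, -1.0]]
force: [-0.6, -0.7, 0.3]
finger_gap: 0.0853
```

```bash
python3 w.py w9; python3 loc.py w9
```

```text
8.35 [0.57600792 0.03849024 0.07204605] [[-2.09909121e-01  9.77679226e-01 -9.02730129e-03]
 [ 9.77717796e-01  2.09922777e-01  5.82110551e-04]
 [ 2.46415355e-03 -8.70396281e-03 -9.99959084e-01]] [-0.61021969 -0.70766104  0.31420509]
pad -1 692 [[-31.7, -14.5, 85.8], [-27.9, 1.1, 102.4], [-27.1, 12.4, 105.2]]
pad 1 655 [[26.6, -14.2, 85.9], [27.9, 1.1, 103.0], [45.1, 12.3, 111.3]]
yellow 871 [-1.26573305 -2.32940307 57.4600278 ] [-0.87439539 -1.59467088 61.54671992]
232 398 222 282
car [[-59.4, -43.5, 46.8], [57.6, 79.3, 240.9]]
```

View pics/w9.png

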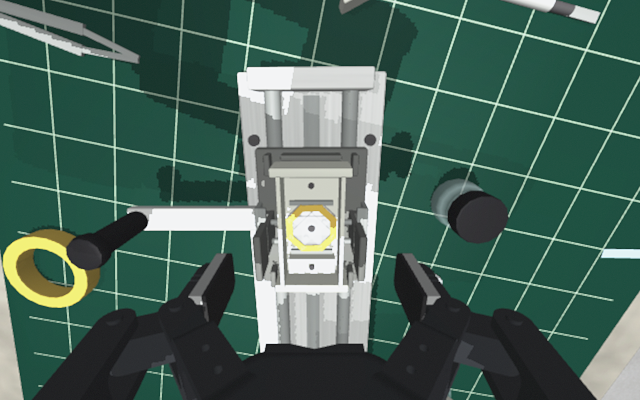

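Emit:
arm_command(moves=[[1, -0.0016, -0.0003, -0.003, 0.001], [1, -0.0016, -0.0003, -0.003, 0.001], [0.6, -0.0016, -0.0003, -0.003, 0.001], [0.6, -0.0016, -0.0003, -0.003, 0.001]])

```text
time: 8.8
eef_pos: [0.5751, 0.0382, 0.0699]
orientation: [[-0.211, 0.977, -0.007], [0.978, 0.211, 0.001], [0.002, -0.007, -1.0]]
force: [0.6, 0.4, 0.0]
finger_gap: 0.0684
```

```bash
python3 w.py w10; python3 loc.py w10
```

```text
8.8 [0.57513707 0.03815367 0.06990009] [[-2.10873527e-01  9.77486406e-01 -7.25825958e-03]
 [ 9.77511255e-01  2.10882645e-01  5.05961347e-04]
 [ 2.02521132e-03 -6.98833658e-03 -9.99973530e-01]] [0.58539403 0.39500851 0.04043991]
pad -1 905 [[-38.4, -14.0, 86.3], [-28.9, 1.7, 103.6], [-27.1, 12.5, 111.5]]
pad 1 883 [[26.6, -14.0, 86.3], [28.7, 1.9, 103.6], [41.7, 12.3, 111.5]]
yellow 873 [-1.07587749 -2.25639997 57.59302164] [-0.80370707 -1.57967185 61.60176826]
225 405 224 286
car [[-58.9, -42.8, 46.9], [59.0, 79.2, 238.7]]
```

View pics/w10.png

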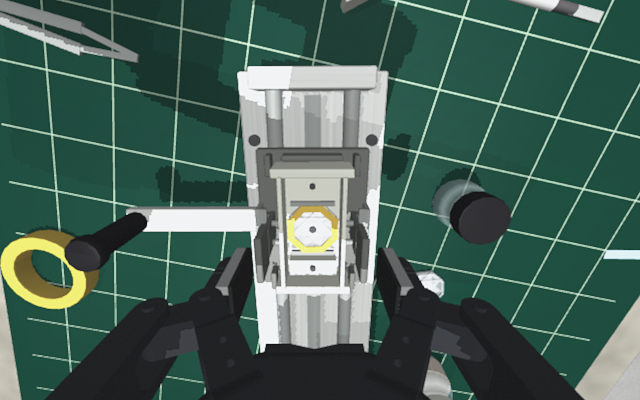

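Run:
```python
from h import *
z=np.load('pics/w10.npz');P=z['P']
a=np.radians(12.36);ex=np.array([np.cos(a),np.sin(a)]);ey=np.array([-ex[1],ex[0]])
S=np.stack([P[...,:2]@ex-.5694,P[...,:2]@ey+.1642-.08,P[...,2]],-1)*1e3
for x0,x1 in ((215,262),(366,412)):
    q=S[245:300,x0:x1].reshape(-1,3);q=q[(q[:,2]>66)&(q[:,2]<125)&(abs(q[:,0])>32.5)]
    for h in range(66,125,6):
        r=q[(q[:,2]>h)&(q[:,2]<=h+6)]
        if len(r):print(h,len(r),r.min(0).round(1),r.max(0).round(1))
```

```text
102 83 [-39.3 -13.4 102.6] [-32.6   9.1 107.9]
108 204 [-45.7 -13.  108. ] [-32.5   9.7 113.9]
114 272 [-46.7 -13.4 114. ] [-32.5  10.  120. ]
120 238 [-46.7 -12.1 120. ] [-32.5   9.6 125. ]
102 89 [ 35.2 -13.  102.4] [ 42.3   9.  108. ]
108 229 [ 35.1 -13.6 108. ] [ 48.4   9.4 114. ]
114 272 [ 35.2 -13.6 114.1] [ 49.    9.6 120. ]
120 227 [ 35.2 -12.6 120. ] [ 48.1   9.4 125. ]
```

Run:
```python
from h import *
np.set_printoptions(precision=1,suppress=True)
print(np.array(camera_info('wrist')['T_tool_cam']))
pose={'w7':([0.57578856,0.03961373,0.22423566],[[-2.11599396e-01,9.77264543e-01,-1.34055672e-02],[9.77349683e-01,2.11629184e-01,8.27596306e-04],[3.64578976e-03,-1.29268079e-02,-9.99909799e-01]]),
'w4':([0.44814473,0.01257532,0.06240583],[[0.97731893,0.21160871,-0.00833496],[0.21169156,-0.97727712,0.01077539],[-0.0058654,-0.01229544,-0.99990721]])}
for n,(t,R) in pose.items():
    P=np.load(f'pics/{n}.npz')['P'];T=(P-np.array(t))@np.array(R)*1e3
    for s in(-1,1):
        m=(T[...,2]>-60)&(T[...,2]<25)&(abs(T[...,0])<20)&(T[...,1]*s>0)&(abs(T[...,1])<65)
        m[:235]=False
        q=T[m];print(n,s,len(q),np.percentile(q,[0,1,50,99,100],axis=0))
        v,u=np.nonzero(m);k=q[:,2].argsort()[-5:];print(u[k],v[k],q[k])
```

```text
[[-0.  -0.9 -0.3  0.1]
 [ 1.  -0.  -0.   0. ]
 [ 0.  -0.3  0.9 -0.2]
 [ 0.   0.   0.   1. ]]
w7 -1 960 [[-11.6 -56.  -60. ]
 [-11.1 -55.6 -59.9]
 [  6.2 -42.5 -51.9]
 [ 11.1 -41.9 -39.7]
 [ 11.5 -41.7 -39.2]]
[234 235 233 234 235] [271 279 261 269 277] [[ -2.6 -42.4 -39.5]
 [ -7.7 -42.4 -39.4]
 [  3.3 -42.4 -39.4]
 [ -1.6 -42.4 -39.2]
 [ -6.6 -42.3 -39.2]]
w7 1 959 [[-12.2  42.4 -60. ]
 [-11.   42.7 -59.8]
 [  6.1  43.3 -52. ]
 [ 11.   56.3 -39.8]
 [ 11.3  57.5 -38.5]]
[395 394 394 394 396] [268 277 279 280 259] [[ -1.1  43.2 -39.1]
 [ -6.7  43.2 -39. ]
 [ -8.   43.3 -39. ]
 [ -8.7  43.4 -38.9]
 [  4.   43.4 -38.5]]
w4 -1 1417 [[-10.9 -27.9 -60. ]
 [ -9.7 -27.4 -59.5]
 [  7.3 -14.3 -41.1]
 [ 12.   -0.5  -9.5]
 [ 12.5  -0.    0.2]]
[310 309 308 308 308] [235 235 237 236 235] [[ 2.9 -2.  -5.4]
 [ 2.8 -2.6 -5.4]
 [ 0.7 -3.3 -3.8]
 [ 0.8 -3.3 -2.6]
 [ 0.2 -3.4  0.2]]
w4 1 2098 [[-11.3   0.  -60. ]
 [-10.3   0.  -59.2]
 [  6.3  12.5 -37.9]
 [ 12.   28.9 -11.3]
 [ 12.2  29.6  -0.5]]
[329 330 331 331 331] [235 235 237 236 235] [[ 3.2 10.2 -6.1]
 [ 3.1 10.8 -6. ]
 [ 0.9 11.6 -4.4]
 [ 0.7 11.7 -2.6]
 [ 0.5 11.8 -0.5]]
```

Run:
```python
from h import *
np.set_printoptions(precision=1,suppress=True)
print(np.array(camera_info('wrist')['T_tool_cam'])*1000, camera_info('wrist')['K'])
S={'w1':([0.48500304,-0.16456778,0.20528233],[[ 9.76971785e-01,2.13367394e-01,-6.96792970e-04],[2.13368329e-01,-9.76961136e-01,4.57105909e-03],[2.94575314e-04,-4.61446931e-03,-9.99989310e-01]])}
P=np.load('pics/w1.npz')['P'];t,R=S['w1'];T=(P-np.array(t))@np.array(R)*1e3
for v in range(235,330,8):
    print(v,[tuple(T[v,u].round(0).astype(int)) for u in (268,275,280,285,344,350,356)])
```

```text
[[  -1.  -947.9 -318.7   81.2]
 [1000.    -0.8   -0.8    0.3]
 [   0.5 -318.7  947.9 -168.7]
 [   0.     0.     0.  1000. ]] [[280.4   0.  314. ]
 [  0.  280.4 199. ]
 [  0.    0.    1. ]]
235 [(np.int64(-98), np.int64(-67), np.int64(203)), (np.int64(-98), np.int64(-56), np.int64(203)), (np.int64(-99), np.int64(-49), np.int64(204)), (np.int64(-98), np.int64(-42), np.int64(202)), (np.int64(-98), np.int64(44), np.int64(202)), (np.int64(-98), np.int64(53), np.int64(201)), (np.int64(-98), np.int64(62), np.int64(202))]
243 [(np.int64(-111), np.int64(-67), np.int64(202)), (np.int64(12), np.int64(-20), np.int64(-34)), (np.int64(11), np.int64(-18), np.int64(-32)), (np.int64(12), np.int64(-15), np.int64(-34)), (np.int64(12), np.int64(17), np.int64(-33)), (np.int64(12), np.int64(20), np.int64(-33)), (np.int64(-111), np.int64(63), np.int64(203))]
251 [(np.int64(8), np.int64(-24), np.int64(-35)), (np.int64(12), np.int64(-19), np.int64(-43)), (np.int64(12), np.int64(-17), np.int64(-42)), (np.int64(11), np.int64(-14), np.int64(-41)), (np.int64(11), np.int64(16), np.int64(-41)), (np.int64(12), np.i
[... 2289 characters left out ...]
int64(12), np.int64(16), np.int64(-84))]
315 [(np.int64(18), np.int64(-14), np.int64(-95)), (np.int64(17), np.int64(-12), np.int64(-94)), (np.int64(-9), np.int64(-15), np.int64(-64)), (np.int64(-241), np.int64(-47), np.int64(203)), (np.int64(-241), np.int64(49), np.int64(202)), (np.int64(-9), np.int64(17), np.int64(-65)), (np.int64(17), np.int64(14), np.int64(-94))]
323 [(np.int64(18), np.int64(-14), np.int64(-98)), (np.int64(18), np.int64(-11), np.int64(-99)), (np.int64(-258), np.int64(-55), np.int64(204)), (np.int64(-257), np.int64(-47), np.int64(203)), (np.int64(-258), np.int64(50), np.int64(203)), (np.int64(-257), np.int64(60), np.int64(202)), (np.int64(17), np.int64(14), np.int64(-97))]
```

Run:
```python
from h import *
np.set_printoptions(precision=1,suppress=True)
im,d=snapshot('side');save('s1',im);P=pts('side',d);np.savez('pics/s1.npz',im=im,P=P)
cv2.imwrite('pics/s1c.png',cv2.resize(im[60:260,260:500,::-1],None,fx=3.3,fy=3.3,interpolation=cv2.INTER_CUBIC))
c=camera_info('side');s=status.state()
R=np.array(s['orientation'])
for dz in (0,-13,-33,-73):
    for dy in (-35,35):
        w=np.array(s['eef_pos'])+R@np.array([0,dy,dz])/1e3;q=c['R']@w+c['t'];u=c['K']@q/q[2];print(dz,dy,u[:2],'crop',(u[0]-260)*3.3,(u[1]-60)*3.3)
```

```text
0 -35 [359.  200.3] crop 326.58329301725587 462.82777103488644
0 35 [329.3 195.8] crop 228.84182693137274 448.24304797759083
-13 -35 [359.2 195.7] crop 327.3418404391213 447.84038762860683
-13 35 [329.3 191.3] crop 228.80642801078946 433.3501875299168
-33 -35 [359.6 188.6] crop 328.533219869639 424.3011074295997
-33 35 [329.3 184.2] crop 228.75084649012115 409.9662024494523
-73 -35 [360.3 173.8] crop 331.00885033787074 375.38758939481903
-73 35 [329.3 169.5] crop 228.63541416268134 361.40207915454783
```

View pics/s1c.png

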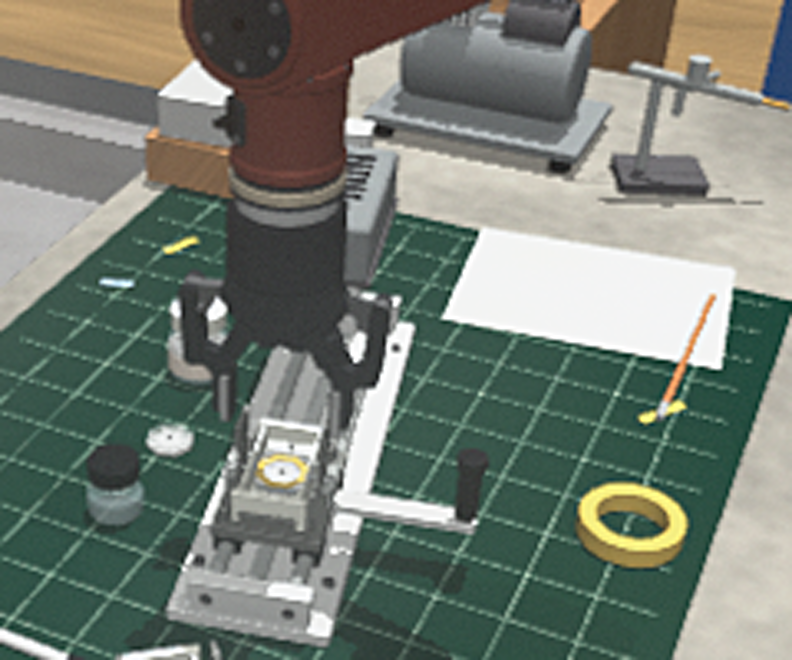

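Emit:
arm_command(moves=[[1, 0, 0, 0, 0], [1, 0, 0, 0, 0], [1, -0.0005, 0, -0.01, 0], [1, -0.0005, 0, -0.02, 0], [1, -0.0005, 0, -0.02, 0], [0.6, -0.0005, 0, -0.02, 0], [0.6, -0.0005, 0, -0.02, 0], [0.6, -0.0005, 0, -0.02, 0]])

```text
time: 9.7
eef_pos: [0.5749, 0.0381, 0.0501]
orientation: [[-0.211, 0.977, -0.007], [0.978, 0.211, 0.0], [0.002, -0.007, -1.0]]
force: [0.3, 0.1, 0.3]
finger_gap: 0.0681
```

```bash
python3 w.py w11
python3 - <<'E'
from h import *
im,d=snapshot('side');save('s2',im)
cv2.imwrite('pics/s2c.png',cv2.resize(im[110:230,290:430,::-1],None,fx=5,fy=5,interpolation=cv2.INTER_CUBIC))
E
```

```text
9.7 [0.57494629 0.03814225 0.05007268] [[-2.10894946e-01  9.77484876e-01 -6.82932153e-03]
 [ 9.77506850e-01  2.10903103e-01  4.88937029e-04]
 [ 1.91825365e-03 -6.57259423e-03 -9.99976560e-01]] [0.29382523 0.09732064 0.34509449]
```

View pics/w11.png

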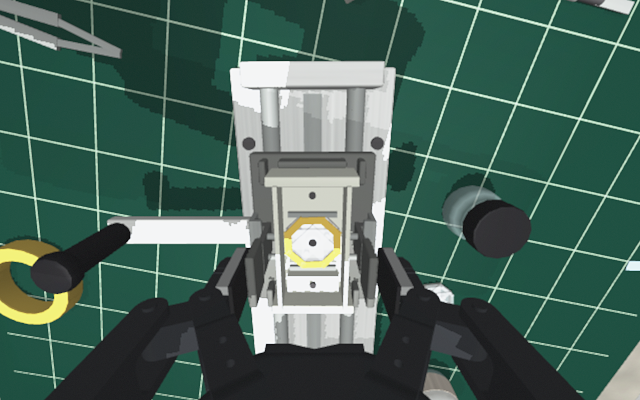

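View pics/s2c.png

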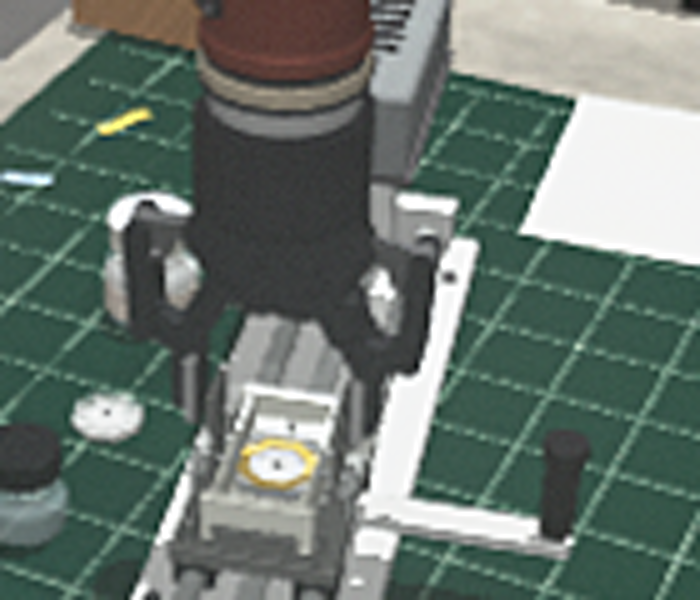

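Emit:
arm_command(moves=[[0.4, 0, 0, 0, 0], [0.2, 0, 0, 0, 0], [0, 0, 0, 0, 0], [-0.3, 0, 0, 0, 0], [-1, 0, 0, 0, 0], [-1, 0, 0, 0, 0], [-1, 0, 0, 0, 0], [-1, 0, 0, 0, 0]])

```text
time: 10.6
eef_pos: [0.5751, 0.0379, 0.0536]
orientation: [[-0.212, 0.977, -0.008], [0.977, 0.212, -0.0], [0.001, -0.008, -1.0]]
force: [-7.4, -0.8, 15.4]
finger_gap: 0.0458
```

```bash
python3 w.py w12
```

```text
10.6 [0.57508677 0.03791294 0.05356052] [[-2.11545656e-01  9.77338047e-01 -7.66664109e-03]
 [ 9.77367047e-01  2.11550522e-01 -1.79886561e-04]
 [ 1.44607194e-03 -7.53117658e-03 -9.99970595e-01]] [-7.44282408 -0.8260781  15.41313323]
```

View pics/w12.png

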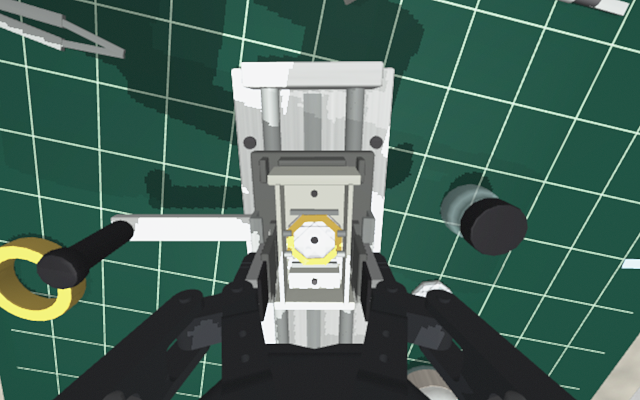

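Run:
```python
from h import *
im=np.load('pics/w12.npz')['im'];P=np.load('pics/w12.npz')['P']
cv2.imwrite('pics/w12c.png',cv2.resize(im[200:340,210:420,::-1],None,fx=3.8,fy=3.8,interpolation=cv2.INTER_CUBIC))
im,d=snapshot('side');save('s3',im)
cv2.imwrite('pics/s3c.png',cv2.resize(im[110:230,290:430,::-1],None,fx=5,fy=5,interpolation=cv2.INTER_CUBIC))
```

```text
(no output)
```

View pics/w12c.png

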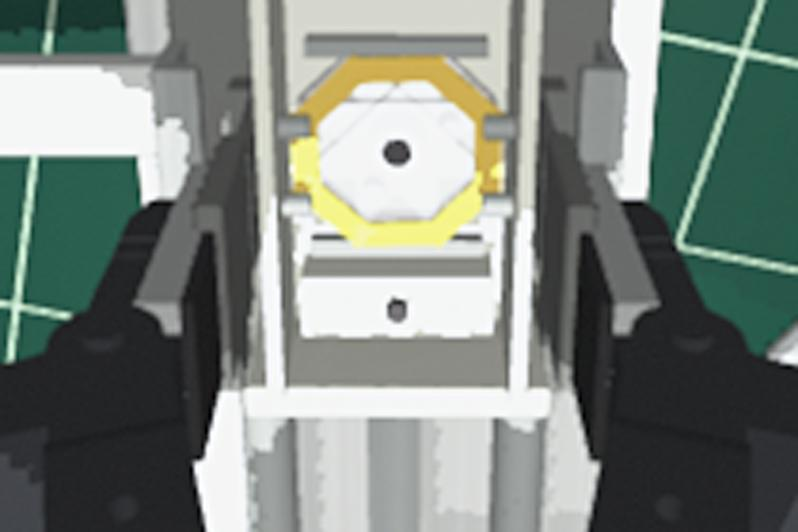

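View pics/s3c.png

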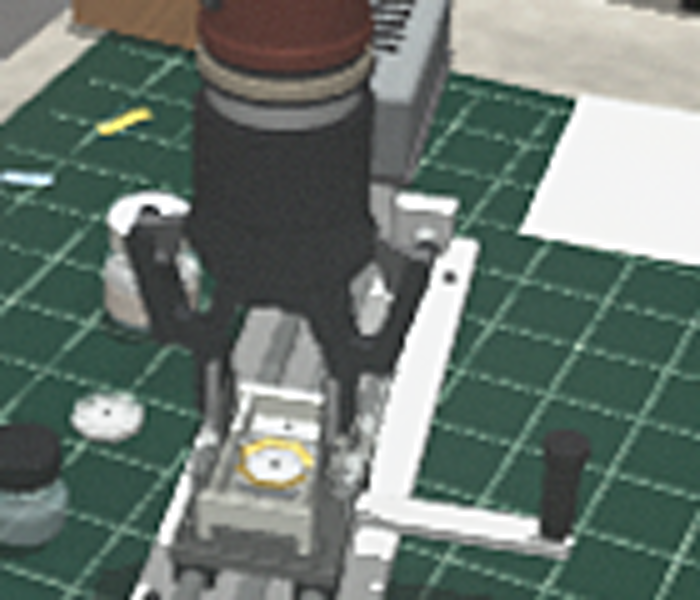

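```bash
cat > f.py <<'E'
from h import *
import sys
P=np.load(f'pics/{sys.argv[1]}.npz')['P']
a=np.radians(12.36);ex=np.array([np.cos(a),np.sin(a)]);ey=np.array([-ex[1],ex[0]])
S=np.stack([P[...,:2]@ex-.5694,P[...,:2]@ey+.1642-.08,P[...,2]],-1)*1e3
for v in range(238,300,8):
    r=S[v];print(v,[(u,)+tuple(float(x) for x in r[u].round(0)) for u in list(range(246,282,5))+list(range(346,386,5))])
print(status.state()['force'],status.state()['eef_pos'])
E
python3 f.py w12; python3 loc.py w12
```

```text
238 [(246, -47.0, -8.0, 47.0), (251, -39.0, -0.0, 63.0), (256, -36.0, -0.0, 63.0), (261, -32.0, 1.0, 65.0), (266, -33.0, -8.0, 48.0), (271, -22.0, 12.0, 88.0), (276, -20.0, 8.0, 80.0), (281, -18.0, 6.0, 74.0), (346, 20.0, 3.0, 70.0), (351, 22.0, 5.0, 74.0), (356, 23.0, 12.0, 88.0), (361, 26.0, 12.0, 87.0), (366, 33.0, 0.0, 63.0), (371, 37.0, -0.0, 63.0), (376, 51.0, -24.0, 14.0), (381, 55.0, -25.0, 13.0)]
246 [(246, -59.0, -37.0, 4.0), (251, -52.0, -32.0, 14.0), (256, -36.0, -6.0, 63.0), (261, -27.0, 9.0, 91.0), (266, -23.0, 13.0, 98.0), (271, -21.0, 12.0, 95.0), (276, -21.0, 4.0, 81.0), (281, -19.0, -0.0, 73.0), (346, 20.0, -1.0, 73.0), (351, 23.0, 0.0, 74.0), (356, 23.0, 10.0, 93.0), (361, 25.0, 12.0, 96.0), (366, 28.0, 9.0, 90.0), (371, 37.0, -5.0, 64.0), (376, 52.0, -32.0, 14.0), (381, 59.0, -38.0, 2.0)]
254 [(246, -60.0, -45.0, 3.0), (251, -32.0, 4.0, 91.0), (256, -28.0, 8.0, 98.0), (261, -24.0, 11.0, 103.0), (266, -22.0, 12.0, 104.0), (271, -21.0, 8.0, 97.0), (276, -21.0, -1.0, 82.0), (281, -19.0, -5.0, 75.0), (346, 20.0, -6.0, 73.0), (351, 22.0, -4.0, 77.0), (356, 22.0, 7.0, 9
[... 1914 characters left out ...]
6, -22.0, -5.0, 111.0), (271, -21.0, -12.0, 103.0), (276, -28.0, -53.0, 49.0), (281, -20.0, -34.0, 74.0), (346, 21.0, -34.0, 74.0), (351, 25.0, -41.0, 65.0), (356, 23.0, -13.0, 101.0), (361, 24.0, -9.0, 106.0), (366, 24.0, -1.0, 117.0), (371, 26.0, 1.0, 120.0), (376, 25.0, 9.0, 131.0), (381, 27.0, 10.0, 131.0)]
[-7.25124324 -0.60688179 16.84161045] [0.57509168 0.03792588 0.0535804 ]
pad -1 1192 [[-34.8, -13.4, 86.3], [-21.9, 4.9, 102.4], [-20.4, 12.4, 111.5]]
pad 1 1240 [[22.4, -13.6, 86.3], [24.5, 4.8, 102.8], [37.3, 12.2, 111.4]]
yellow 960 [-4.71778698e-02 -3.00114765e+00  5.99267127e+01] [ 0.57246984 -1.52626207 61.83735538]
235 394 236 308
car [[-57.8, -41.8, 46.8], [58.1, 79.1, 222.3]]
```

Emit:
arm_command(moves=[[-1, 0, 0, 0.003, 0], [-1, 0, 0, 0.006, 0], [-1, 0, 0, 0.009, 0], [-1, 0, 0, 0.012, 0], [-1, 0, 0, 0.015, 0], [-1, 0, 0, 0.015, 0]])

```text
time: 11.3
eef_pos: [0.5754, 0.0379, 0.0688]
orientation: [[-0.211, 0.977, -0.007], [0.977, 0.211, -0.0], [0.001, -0.007, -1.0]]
force: [0.4, -0.8, -1.3]
finger_gap: 0.0448
```

```bash
python3 w.py w13; python3 loc.py w13;python3 car.py t6
```

```text
11.3 [0.57542137 0.03789704 0.06881348] [[-2.11493717e-01  9.77354262e-01 -7.00392373e-03]
 [ 9.77378500e-01  2.11497589e-01 -1.91597370e-04]
 [ 1.29405448e-03 -6.88600612e-03 -9.99975454e-01]] [ 0.43075929 -0.79058769 -1.28881446]
pad -1 1308 [[-32.5, -36.1, 85.7], [-19.4, 8.1, 89.3], [-3.2, 39.6, 111.3]]
pad 1 1336 [[2.9, -36.4, 85.7], [22.3, 8.4, 89.1], [35.6, 39.7, 111.2]]
yellow 952 [ 0.2765499  -2.83618288 75.03692508] [ 1.05218736 -1.78111028 76.64245816]
244 386 179 302
car [[-57.6, -41.9, 46.9], [58.1, 79.0, 237.6]]
arm 207 0.07077128014062285 0.0887845379493145 carrier 0.17922519525601954 0.17977790904496868
carr body y [0.02762692 0.02891781 0.12404164 0.13282568 0.13302675] x [-0.03967469 -0.03888452 -0.0009192   0.03751917  0.03828475]
```

View pics/w13.png

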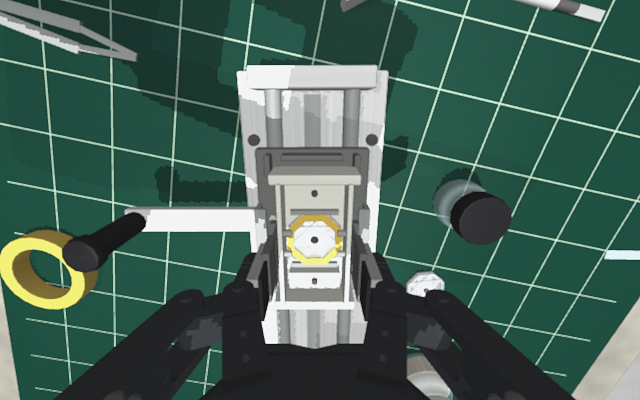

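Emit:
arm_command(moves=[[-1, -0.0008, 0, 0.01, 0], [-1, -0.0008, 0, 0.02, 0], [-1, -0.0008, 0, 0.03, 0], [-1, -0.0008, 0, 0.04, 0], [-1, -0.0008, 0, 0.05, 0], [-1, -0.0008, 0, 0.06, 0], [-1, -0.0008, 0, 0.07, 0], [-1, -0.0008, 0, 0.078, 0], [-1, -0.0008, 0, 0.084, 0], [-1, -0.0008, 0, 0.084, 0], [-1, -0.0008, 0, 0.084, 0], [-1, -0.0008, 0, 0.084, 0]])

```text
time: 12.6
eef_pos: [0.5737, 0.0379, 0.1517]
orientation: [[-0.211, 0.977, -0.009], [0.977, 0.211, -0.0], [0.002, -0.009, -1.0]]
force: [0.3, 0.3, -1.9]
finger_gap: 0.0452
```

Emit:
arm_command(moves=[[-1, 0, 0, 0, 0], [-1, 0, 0, 0, 0], [-1, 0, 0, 0, 0], [-1, 0, 0, 0, 0], [-1, 0, 0, 0, 0], [-1, 0, 0, 0, 0], [-1, 0, 0, 0, 0], [-1, 0, 0, 0, 0]])

```text
time: 13.4
eef_pos: [0.5737, 0.038, 0.1518]
orientation: [[-0.211, 0.977, -0.009], [0.977, 0.211, -0.0], [0.002, -0.009, -1.0]]
force: [-0.5, 0.3, -1.6]
finger_gap: 0.0456
```

```bash
python3 w.py w14; python3 loc.py w14;python3 car.py t7
python3 - <<'E'
from h import *
P=np.load('pics/w14.npz')['P']
a=np.radians(12.36);ex=np.array([np.cos(a),np.sin(a)]);ey=np.array([-ex[1],ex[0]])
S=np.stack([P[...,:2]@ex-.5694,P[...,:2]@ey+.1642-.08,P[...,2]],-1)*1e3
m=(abs(S[...,0])<27)&(abs(S[...,1])<50)&(abs(S[...,2]-172)<12)
q=S[m];A=np.c_[q[:,:2],np.ones(len(q))];print('tray rim',np.linalg.lstsq(A,q[:,2],rcond=None)[0],len(q))
for sg in(-1,1):
    r=S[(S[...,2]>184)&(S[...,2]<206)&(abs(S[...,0])<30)&(S[...,0]*sg>0)&(abs(S[...,1])<14)];print(sg,np.percentile(r,[1,20,50],axis=0).round(1).tolist(),np.percentile(r[:,0],[80,99]))
im,d=snapshot('side');save('s4',im);print(status.state()['force'])
E
```

```text
13.4 [0.57374354 0.03795199 0.15178707] [[-2.11484835e-01  9.77339734e-01 -9.01162310e-03]
 [ 9.77379563e-01  2.11492752e-01 -7.61739766e-05]
 [ 1.83144511e-03 -8.82388589e-03 -9.99959392e-01]] [-0.48843891  0.30378157 -1.56564052]
arm 8 0.07087602438576471 0.07346909308500989 carrier 0.1715877551529379 0.1721725587353873
carr body y [0.02853811 0.1044834  0.12381066 0.13274309 0.1329517 ] x [-0.03938628 -0.03872453 -0.00229725  0.03792545  0.03833666]
tray rim [-1.71447370e-03  1.39955858e-02  1.68562752e+02] 4922
-1 [[-29.1, -13.4, 184.3], [-25.1, -3.9, 190.2], [-22.4, 8.5, 198.6]] [-21.61288746 -21.39630332]
1 [[21.3, -13.5, 184.6], [21.5, -4.3, 190.4], [22.5, 8.3, 198.6]] [25.44181735 29.16383187]
[-0.02792133 -0.10488069 -2.80815595]Traceback (most recent call last):
  File "loc.py", line 8, in <module>
    q=S[m&(S[...,0]*sg>0)];print('pad',sg,len(q),np.percentile(q,[2,50,98],axis=0).round(1).tolist())
                                                 ~~~~~~~~~~~~~^^^^^^^^^^^^^^^^^^^^
    return _quantile_unchecked(
        a, q, axis, out, overwrite_input, method, keepdims, weights)
    return _ureduce(a,
                    func=_quantile_ureduce_func,
    ...<5 lines>...
                    overwrite_input=overwrite_input,
                    method=method)
    r = func(a, **kwargs)
    result = _quantile(arr,
                       quantiles=q,
    ...<2 lines>...
                       out=out,
                       weights=wgt)
    slices_having_nans = np.isnan(arr[-1, ...])
                                  ~~~^^^^^^^^^
IndexError: index -1 is out of bounds for axis 0 with size 0
```

View pics/w14.png

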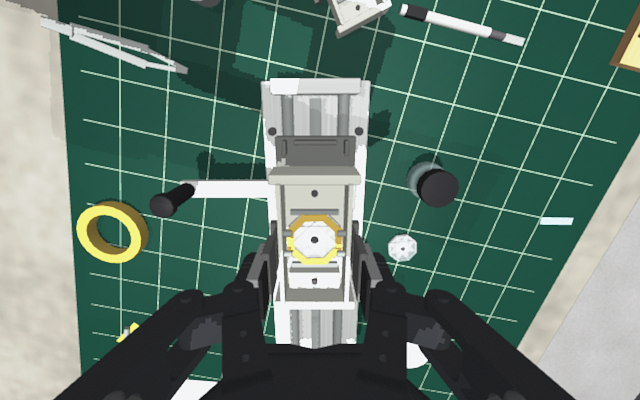

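View pics/s4.png

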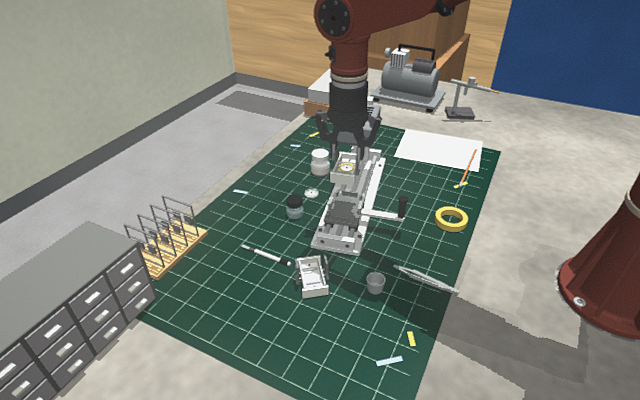

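```bash
python3 -c "
from rig import arm,status
s=status.state();print(s['time'],abs(__import__('numpy').array(s['qvel'])).max());print(arm.hand_in())"
```

```text
13.55 0.001889092905401101
the job is handed in; nothing more can be done
None
```

I pushed the carrier by its post to the lift-out place, where it stayed at about 0.180 m when I backed the fingers off. I then pinched both catches, lifted the cassette about 98 mm above its seat, and handed in while still holding it, at 13.6 s; no verdict was reported.

**Last checks before handing in:**
- **Cassette:** it was level to about 0.014 rad and at rest, with about 2 N of load on the wrist.
- **Catches:** their inner faces had gone from about 54 to 43 mm apart, so each was pressed home by about 5 mm.
- **Carrier:** its front edge still read the same as at 0.180 m.
- **Bystanders and clear part:** they looked undisturbed in the final side and wrist pictures; I did not measure their positions again. I saw nothing touch the clear part.

**What disagreed:**
- **Fingertips:** the wrist and side cameras showed them about 30 mm behind the TCP, not at it, so I gripped about 20 mm lower than first planned.
- **Finger opening:** it read 45 to 46 mm instead of the expected 52 mm when gripping. The depth picture showed the fingers tilted outward at the tips, which would explain it.
- **Force while pinching:** closing pushed up on the tool with about 15 N, and this was gone once the cassette was lifted.
- **Carrier, last reading by its arm:** it gave 0.172 m, but the gripper hid the arm and only 8 points were left, so I went by the front edge.

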